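Turn the tea caddy's insert round on the lazy Susan

ROBOT

A 6-joint arm with a two-finger parallel gripper is mounted at the origin on the work surface. World frame = base frame: x ahead of the robot, y to its left, z up, the work surface at z = 0. Lengths are in m, angles in rad, forces in N, time in s.
With the tool pointing down it reaches from about 0.325 to 0.75 m from the base axis. Payload 7.6 kg.
Tool frame: the origin (TCP) lies on the centre line of the jaws, within the pads' length; the fingertips stand 14 mm ahead of it and the grasp point (between the pads) lies 5 mm behind it; y points along the fingers, x is the direction in which the jaws open and shut, and the axes are right-handed (so a half turn about y gives the same grasp; the last joint's range is limited). The gripper opens to 85 mm and grips with 20 to 120 N. Pads are 22 mm wide; open, the fingers measure 114 mm over their backs; the gripper's body (76 mm by 85 mm) begins 54 mm behind the grasp point. The pads swing forward as they close: fully open they stand 13 mm farther back than shut.
Start: joints at [1.125, 0.052, 1.401, -0, 1.689, -0.07], TCP at [0.193, 0.488, 0.216] pointing down, gripper open.
Joint ranges: [-2.9, 2.9], [-0.91, 2.17], [0.12, 2.37], [-1.06, 4.2], [0.26, 2.73], [-2.93, 2.93]. Speed limits (rad/s): [2.57, 2.57, 3.01, 3.14, 3.14, 3.14].

INTERFACE

Orientations are given as a unit quaternion [w, x, y, z].
In Python, from station import env gives the robot as it stands. Calls block until the motion is done:
- env.reach(position, orientation): joint-space move of the TCP to a pose.
- env.movel(position, ori=None, rate=0.15): straight line of the TCP; ori=None keeps the orientation; rate is the mean speed in m/s.
- env.set_joints(angles): joint-space move.
- env.gripper_to(opening, grasp_force=None): opening from 0.0 (shut) to 1.0 (fully open); grasp_force is the grip in N (None keeps the last); returns when the fingers have stopped.
- env.pause(seconds).
- env.solve_ik(position, orientation): joint angles nearest the present ones, or None.
- env.get_image(name): name is "side" or "top"; returns the picture (400x640x3 uint8, red, green, blue); there is no depth.
- env.camera_model(name): a dict with "K" (3x3 intrinsics, pixels), "k1" (the pictures are not rectified: a ray, as slopes to the right and down, at radius r is drawn at 1 + k1 r^2 times it, then the intrinsics apply), "pose" (4x4, takes a point from camera to world coordinates). Camera axes: x right, y up, looking along -z (the intrinsics and any distortion apply to the point x, -y, -z); pixel columns grow to the right and rows downward; lengths in m; the calibration is good to about 2 mm. A picture is of the moment at which its call begins. camera_model takes no time and is no camera call.
A pose or a line that the arm cannot do raises env.Unreachable and nothing moves.
- env.job_done(): hands the job in, once; it reports no verdict.
Readings, each from a call of its own:
- env.get_clock(): time.
- env.get_q(): joint angles.
- env.get_joint_velocities(): joint speeds.
- env.get_tau(): joint torques, N m.
- env.get_position(): TCP position.
- env.get_orientation(): TCP orientation.
- env.get_force(): force on the tool from outside, world axes, zero at the start.
- env.get_ft_torque(): the same for the moment, N m.
- env.get_grip_width(): opening from 0.0 (shut) to 1.0 (fully open).
Only numpy, scipy, OpenCV 4.12 (cv2) and the standard library are available. Lean on these libraries where they do the work, as an engineer would, in place of code of your own. Each camera call takes 0.05 s, during which the arm holds its last target. There are 200 camera calls.

TASK

The white insert in the long, oblong tea caddy on the lazy Susan is in the wrong way round: its round well for the tea ball should be at the caddy's notched end, where the chain hangs out. Lift the insert clear by its square post, turn it half a turn, and lower it (do not drop it) back fully home in the same caddy. Leave the insert of the small square caddy where it is.

Things in the scene. Friction and masses are not known exactly. Their poses are not given: they have to be found in the camera images.
- caddy: Oblong open bamboo housing fixed on a round dark wood lazy Susan (400 mm wide, top at 30 mm, does not turn). Origin: centre of underside, on the Susan; x along length, z up. Inside 166 x 86 mm; floor, walls 4 mm. Walls upright to 28 mm, then flare out 7 mm as a lead-in to the rim at 40 mm. The +x end wall has a notch 32 mm wide, open at the top, down to 12 mm.
- insert: Loose white plastic insert, 160 x 80 x 46 mm high, 0.15-0.31 kg, 3 mm play all round. Origin: centre of underside; x along length, z up. +x end: flat deck with the well; -x end: open, divided. Central square grip post 24 x 24 mm, sides along x, y, top 94 mm above origin. Starts home (origin 4 mm above caddy's), its x opposite to caddy's x. Jars (85 mm tall) stand 95 mm or more from the post axis.
- insert_well (a point): Centre of the mouth of the insert's round well, 56 mm across with a flat steel disc at its bottom, at 46 mm along the insert's +x from its origin and 46 mm above it.
- small_insert: Not to be moved: loose white square insert, 76 x 76 x 46 mm, with four square cells and the same kind of 24 mm square post (top 94 mm up), in a small square bamboo caddy on the same lazy Susan. Origin: centre of its underside, z up.
Mind the look-alikes: they are no part of the job. Leave any green look-alike of the insert alone.

How it is judged:
On the way:
1. the insert is lifted clear of the long caddy (its underside above the caddy's rim) (z of insert in the frame of caddy above 0.042 m), for 0.1 s.
At the end, for the whole second after the job is handed in: The insert rests fully home in the long caddy (its underside within 6 mm of the caddy's floor, centred within 12 mm, level and in line within about 6 and 10 degrees), with its round well at the caddy's notched end, and is still; the small insert is within 15 mm of where it was (z of insert in the frame of caddy below 0.01 m and horizontal distance between insert and caddy below 0.012 m and x of insert_well in the frame of caddy above 0.03 m and angle between the x axis of insert and the x axis of caddy, either way round below 0.17 rad and angle between insert's own z axis and vertical below 0.1 rad and linear speed of insert below 0.02 m/s and distance of small_insert from where it was at the start of the episode below 0.015 m); the robot touches nothing.
It fails at once if the insert of the small square caddy is disturbed (moved more than 15 mm) (distance of small_insert from where it was at the start of the episode above 0.015 m).
It fails at once if the insert is dropped or thrown (out of the fingers with its underside 15 mm or more above the caddy's rim) (z of insert in the frame of caddy above 0.055 m and contact force between insert and the fingers below 0.05 N).
It also fails if it takes over 43 s, if anything falls off the work surface, if the arm or the gripper's body presses on something with over 40 N, if the wrist force passes 120 N, or if a joint passes its speed limit or range.

## Working session

There is one attempt and no reset: what is moved stays moved. The work goes in short steps, each a Python script; the robot and the scene stay as the last script left them, time stands still between calls to the robot, and variables do not carry over. Pictures are saved under pics/ and viewed, about 8 in all and at most 12, crops included, and the job is handed in when it is done.

```bash
mkdir -p pics; ls
python3 - <<'E'
from station import env
import cv2
for n in("top","side"):
    cv2.imwrite(f"pics/{n}0.png",env.get_image(n)[:,:,::-1])
    m=env.camera_model(n);print(n,m)
print(env.get_clock(),env.get_orientation())
E
```

```text
pics
top {'K': array([[491.80636076,   0.        , 321.51228771],
       [  0.        , 491.80636076, 197.10993437],
       [  0.        ,   0.        ,   1.        ]]), 'k1': 0.019102166594564797, 'pose': array([[ 0.01223242,  0.99671714, -0.0800332 ,  0.40868571],
       [-0.99991876,  0.01190622, -0.00455175,  0.00149154],
       [-0.00358392,  0.08008237,  0.99678181,  1.12937642],
       [ 0.        ,  0.        ,  0.        ,  1.        ]])}
side {'K': array([[442.40949878,   0.        , 321.76834169],
       [  0.        , 442.40949878, 197.22374045],
       [  0.        ,   0.        ,   1.        ]]), 'k1': -0.07927159676733826, 'pose': array([[ 0.9727903 ,  0.15259523, -0.17433797,  0.3143261 ],
       [-0.23125675,  0.68536916, -0.69049941, -0.70094976],
       [ 0.01411895,  0.71202796,  0.70200915,  0.7733054 ],
       [ 0.        ,  0.        ,  0.        ,  1.        ]])}
0.1 [-0.58434033  0.5848329   0.39737773 -0.39825595]
```

View pics/top0.png

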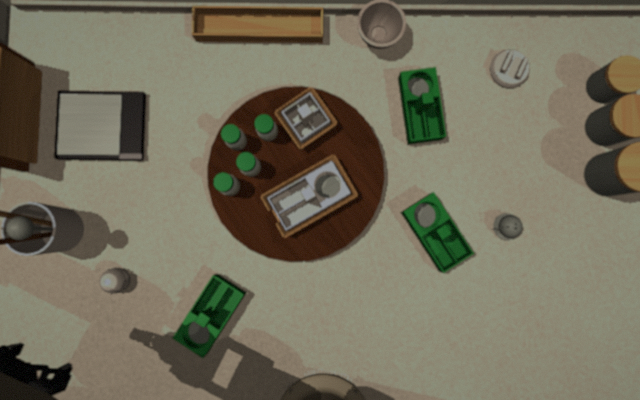

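View pics/side0.png

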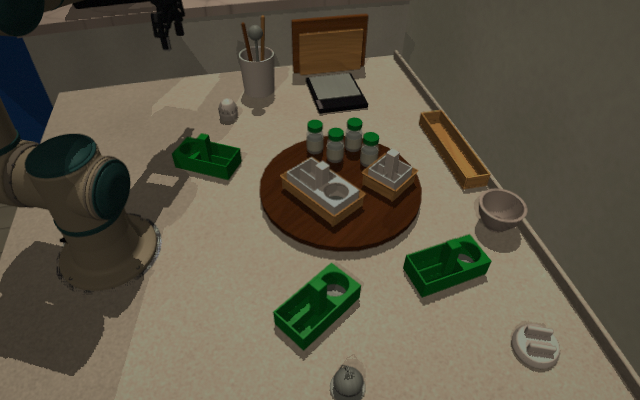

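Candidates in the top view: the long caddy's white insert at (310,197), the small square insert at (306,117), and green look-alikes at (422,106), (438,232) and (210,315). By the description I want the white one at (310,197). Next I'll take a close crop and measure.

```bash
cat > h.py <<'E'
from station import env
import numpy as np, cv2
def ray(n,uv):
    m=env.camera_model(n);K=m["K"];P=m["pose"]
    d=(np.array(uv,float)-K[:2,2])/K[0,0]
    s=d.copy()
    for _ in range(10): s=d/(1+m["k1"]*(s@s))
    return P[:3,3],P[:3,:3]@np.array([s[0],-s[1],-1])
def onz(n,uv,z):
    o,r=ray(n,uv);return o+r*(z-o[2])/r[2]
def proj(n,p):
    m=env.camera_model(n);K=m["K"];P=m["pose"]
    c=P[:3,:3].T@(np.array(p)-P[:3,3]);s=np.array([c[0],-c[1]])/-c[2]
    return s*(1+m["k1"]*(s@s))*K[0,0]+K[:2,2]
E
python3 - <<'E'
import cv2,numpy as np
a=cv2.imread("pics/top0.png")[75:250,215:375]
b=cv2.imread("pics/side0.png")[115:230,265:425]
A=cv2.resize(a,None,fx=3.2,fy=3.2,interpolation=cv2.INTER_CUBIC)
cv2.imwrite("pics/cropT.png",A)
cv2.imwrite("pics/cropS.png",cv2.resize(b,None,fx=5,fy=5,interpolation=cv2.INTER_CUBIC))
E
```

```text
(no output)
```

View pics/cropT.png

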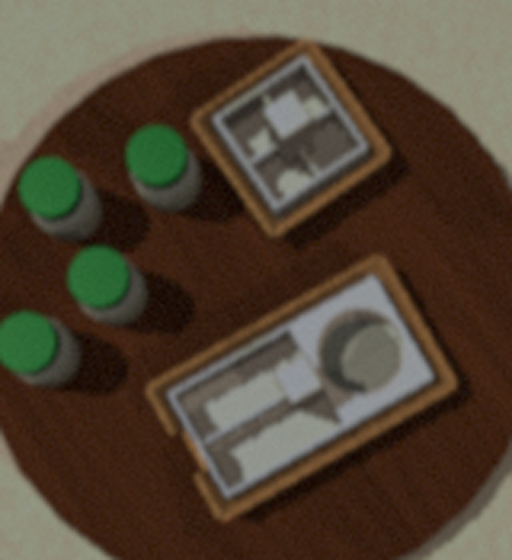

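View pics/cropS.png

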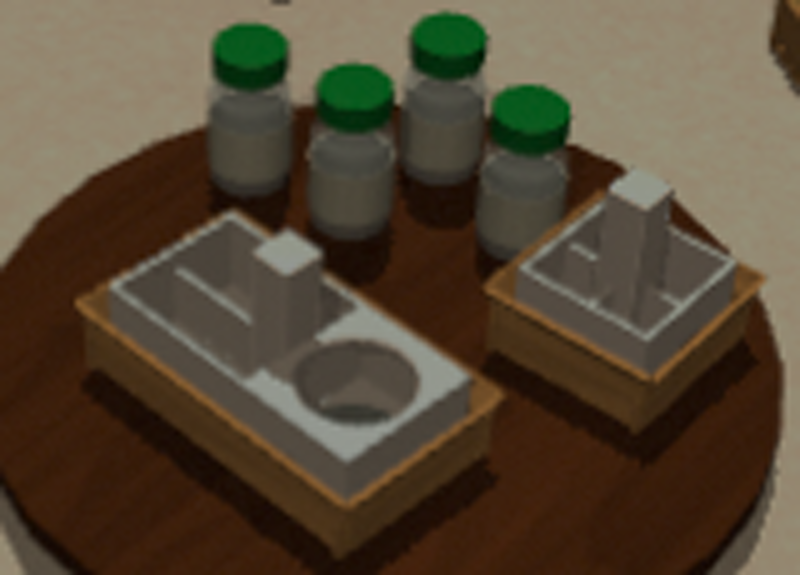

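The crops confirm the target. The post top is at crop (297,380), the well at the right end (360,352), and the notch at the lower-left end (185,455), so this insert is the wrong way round. Now I'll measure it.

Run:
```python
from h import *
import cv2
off=np.array([215,75.])
f=lambda p:np.array(p)/3.2+off
# rim via mask
im=cv2.imread("pics/top0.png");hsv=cv2.cvtColor(im,cv2.COLOR_BGR2HSV)
m=((hsv[...,2]>85)).astype(np.uint8)
r=np.zeros_like(m);r[150:242,258:362]=1;m&=r
c=max(cv2.findContours(m,cv2.RETR_EXTERNAL,cv2.CHAIN_APPROX_NONE)[0],key=cv2.contourArea)[:,0]
P=np.array([onz("top",p,.07)[:2] for p in c],np.float32)*1000
(cc,sz,an)=cv2.minAreaRect(P);print("rim",cc,sz,an)
C=[onz("top",f(p),.07) for p in [(377,256),(458,382),(222,520),(149,388)]]
D=[onz("top",f(p),.08) for p in [(379,272),(438,380),(228,502),(168,397)]]
for X in (C,D):
    X=np.array(X);print(X.mean(0),[np.linalg.norm(X[i]-X[(i+1)%4]) for i in range(4)],"ang",[np.degrees(np.arctan2(*(b[1::-1]))) for b in (X[3]-X[0],X[2]-X[1])])
ps=np.array([289,253])/5+[265,115]
def tri(a,b):
    o1,r1=ray("top",a);o2,r2=ray("side",b)
    s=np.linalg.lstsq(np.c_[r1,-r2],o2-o1,rcond=None)[0];p,q=o1+r1*s[0],o2+r2*s[1]
    return (p+q)/2,np.linalg.norm(p-q)
print("post",tri(f((297,380)),ps),onz("top",f((297,380)),.128),onz("side",ps,.128))
print("small",onz("top",f((286,116)),.128)); print("well",onz("top",f((360,352)),.08))
for p,n in [((52,188),'j'),((157,155),'j'),((100,276),'j'),((28,342),'j')]: print(onz("top",f(p),.115))
print(m.sum(), env.get_position())
```

```text
rim (497.2303161621094, 34.17578125) (107.77783203125, 187.58480834960938) 30.432626724243164
[0.49660538 0.03276912 0.07      ] [np.float64(0.10182937534601055), np.float64(0.1840161515633731), np.float64(0.1019036188717365), np.float64(0.17851821412032845)] ang [np.float64(120.97384938064418), np.float64(121.0139073814062)]
[0.49487977 0.03130266 0.08      ] [np.float64(0.08288483274128028), np.float64(0.1620168293628536), np.float64(0.08094429839592324), np.float64(0.16452646714311844)] ang [np.float64(121.52941082148084), np.float64(120.86838908520396)]
post (array([0.49823656, 0.03377315, 0.12618163]), np.float64(0.004933552833053555)) [0.49564261 0.03414893 0.128     ] [0.50018824 0.03148988 0.128     ]
small [0.66701747 0.04373079 0.128     ]
well [ 0.51914943 -0.00623897  0.08      ]
[0.62073113 0.19640484 0.115     ]
[0.6434392  0.12830008 0.115     ]
[0.56313452 0.16368101 0.115     ]
[0.51941001 0.20928222 0.115     ]
3376 [0.19251487 0.48811608 0.21476521]
```

Rim and deck sizes (188x108 and 163x82 mm) match the description. The caddy centre is at (0.497, 0.034), notch heading 120.5°, post at about (0.4965, 0.0335). The well heads −60° from the post. Next comes the wrist planning and the approach.

```bash
cat >> h.py <<'E'
from scipy.spatial.transform import Rotation as Ro
def quat(deg):
    t=np.radians(deg);x=np.array([np.cos(t),np.sin(t),0]);y=np.array([0,0,-1.]);z=np.cross(x,y)
    return np.roll(Ro.from_matrix(np.c_[x,y,z]).as_quat(),1)
E
python3 - <<'E'
from h import *
C=np.array([.4965,.0337])
best=None
for a in (120.5,-59.5):
    for z in (.107,.217):
        q=env.solve_ik([*C,z],quat(a));print(a,z,None if q is None else np.round(q,3))
a=min((120.5,-59.5),key=lambda a:abs(env.solve_ik([*C,.217],quat(a))[5]))
env.reach([*C,.217],quat(a));print(env.get_clock())
env.gripper_to(.6)
print(a,env.get_clock(),env.get_position(),env.get_q(),env.get_force())
cv2.imwrite("pics/side1.png",env.get_image("side")[:,:,::-1][60:240,220:460].repeat(3,0).repeat(3,1))
E
```

```text
120.5 0.107 [-0.006  0.038  1.634  0.     1.469 -2.11 ]
120.5 0.217 [-0.006 -0.026  1.477  0.     1.691 -2.11 ]
-59.5 0.107 [-0.006  0.038  1.634 -0.     1.469  1.032]
-59.5 0.217 [-0.006 -0.026  1.477 -0.     1.691  1.032]
2.075
-59.5 2.5083 [0.49649707 0.03383884 0.21700297] [-6.16393390e-03 -2.58140849e-02  1.47650463e+00 -4.93532022e-06
  1.69089554e+00  1.03202267e+00] [ 0.21966343  0.06109857 -0.16777955]
```

View pics/side1.png

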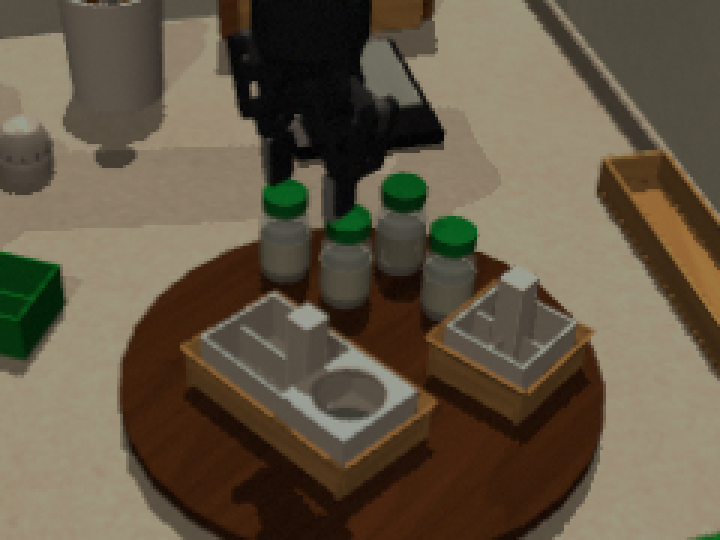

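The gripper is above the post with the fingers at crop (275,160) and (340,195), and the jaw line runs along the caddy. Wrist goes 1.03 → −2.11, which is in range. Next: descend, grip and lift.

Run:
```python
from h import *
C=np.array([.4965,.0337])
env.movel([*C,.14]);env.movel([*C,.108],rate=.06);print(env.get_force())
env.gripper_to(0,grasp_force=60);print("w",env.get_grip_width(),env.get_force(),env.get_ft_torque(),env.get_clock())
env.movel([*C,.123],rate=.05);print(env.get_grip_width(),env.get_force())
env.movel([*C,.213],rate=.1)
print(env.get_grip_width(),env.get_force(),env.get_ft_torque(),env.get_clock())
T=env.get_image("top");S=env.get_image("side")
cv2.imwrite("pics/t2.png",T[:,:,::-1]);cv2.imwrite("pics/s2.png",S[:,:,::-1])
a=cv2.resize(T[130:270,230:390],(640,560));b=cv2.resize(S[40:240,220:420],(560,560))
cv2.imwrite("pics/lift.png",cv2.resize(np.hstack([a,b]),(800,373))[:,:,::-1])
```

```text
[0.62222913 0.45298397 0.6948297 ]
w 0.24831676263126387 [-1.67331809  0.35804685  4.44017694] [-0.00515369  0.16067176  0.03901872] 4.3
0.24833569096587144 [-0.03450462 -0.05453295 -3.18349709]
0.24485980926289821 [-0.29064194 -0.10020498 -2.35840892] [ 0.03432787  0.01000256 -0.01354413] 5.8
```

View pics/lift.png

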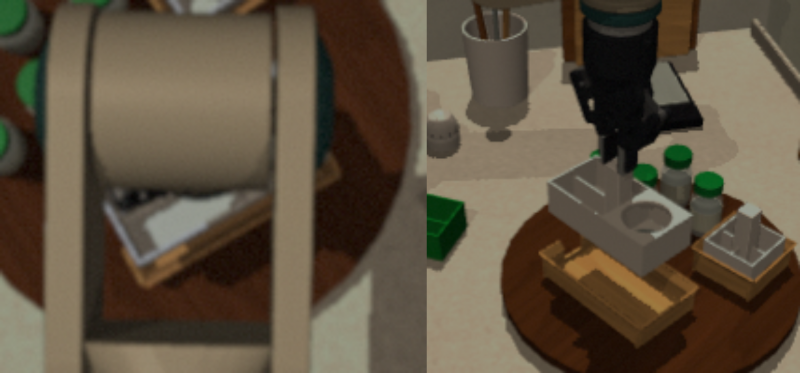

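The insert is lifted, level, and well clear of the empty caddy (side half, insert at (620,210), caddy at (620,290)). The shut width drifted slightly, so I'll recheck for slip, then turn half a turn with the last joint.

Run:
```python
from h import *
print(env.get_grip_width(),env.get_force(),env.get_clock())
q=np.array(env.get_q());
for d in(np.pi/2,np.pi):
    p=q.copy();p[5]-=d;env.set_joints(p)
env.pause(.3)
print(env.get_grip_width(),env.get_force(),env.get_ft_torque(),env.get_clock(),env.get_q(),env.get_position())
S=env.get_image("side");cv2.imwrite("pics/s3.png",S[:,:,::-1])
cv2.imwrite("pics/turn.png",cv2.resize(S[80:230,240:400],(800,600)[:2] if 0 else (640,600),interpolation=cv2.INTER_CUBIC)[:,:,::-1])
```

```text
0.24515537238057822 [-0.24184776 -0.70093582 -2.55175264] 5.9
0.24730750696341147 [-0.03552939 -0.01042285 -1.66266502] [-0.03667191  0.00901626  0.02517864] 9.0 [-6.46484452e-03 -2.40685310e-02  1.48455618e+00 -4.29027122e-05
  1.68278945e+00 -2.10937445e+00] [0.49614462 0.0336806  0.21206973]
```

View pics/turn.png

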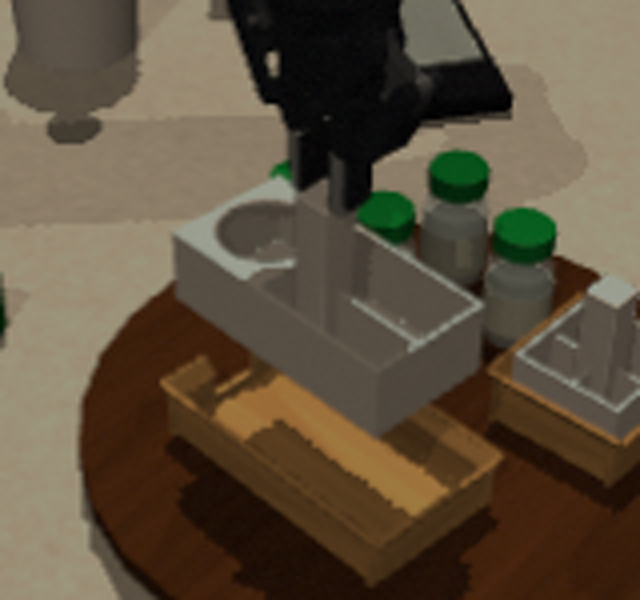

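The insert has turned: its well is now over the notched end (well (265,230), notch (235,370)). I'll compare insert and caddy positions in this same view so that camera bias cancels.

Run:
```python
from h import *
f=lambda p:onz("side",np.array(p)/4+[240,80],p[2] if 0 else z)
z=.184;I=np.array([f(p) for p in [(175,236),(380,369),(483,307),(282,178)]])
z=.07;R=np.array([f(p) for p in [(163,382),(372,545),(502,457)]])
h=lambda v:np.degrees(np.arctan2(v[1],v[0]))
print("ins",I.mean(0),h(I[0]-I[1]),h(I[3]-I[2]),[np.linalg.norm(I[i]-I[(i+1)%4]) for i in range(4)])
print("rim",(R[0]+R[2])/2,h(R[0]-R[1]),h(R[2]-R[1])+90,np.linalg.norm(R[0]-R[1]),np.linalg.norm(R[2]-R[1]))
```

```text
ins [0.49585534 0.02724411 0.184     ] 122.02993542893576 119.99703331023322 [np.float64(0.15440156192781138), np.float64(0.07451674907240555), np.float64(0.1565883737493869), np.float64(0.07998412336555316)]
rim [0.49976477 0.03111545 0.07      ] 119.65521566522571 119.26205737929389 0.1788723980022008 0.10277359547025137
```

Within a few mm (the side-view offset is about the uncertainty of the plane height) and about 1° in heading, well inside the 10 mm lead-in. I'll lower in steps with force checks.

Run:
```python
from h import *
C=np.array([.497,.034])
q=quat(120.5)
env.movel([*C,.16],ori=q,rate=.1);env.pause(.2);print(env.get_force(),env.get_grip_width())
for z in np.arange(.152,.1075,-.004):
    env.movel([*C,z],rate=.04);F=env.get_force();P=env.get_position()
    print(np.round(z,4),np.round(P,4),np.round(F,1),np.round(env.get_ft_torque(),2))
    if F[2]>12 or np.hypot(*F[:2])>12: print("stop");break
print(env.get_clock(),env.get_grip_width())
S=env.get_image("side")
cv2.imwrite("pics/low.png",cv2.resize(S[80:230,240:400],(640,600),interpolation=cv2.INTER_CUBIC)[:,:,::-1])
```

```text
[ 0.0653029   0.5097702  -2.50292533] 0.246645723258103
0.152 [0.4967 0.034  0.1515] [ 1.1  0.4 -2.1] [-0.03  0.01  0.02]
0.148 [0.4968 0.034  0.1476] [-1.  -0.1 -2.9] [ 0.02  0.03 -0.01]
0.144 [0.4968 0.034  0.1437] [ 0.7 -0.1 -1.6] [-0.04  0.02  0.01]
0.14 [0.4968 0.034  0.1396] [ 0.7 -0.4 -2.7] [ 0.01 -0.03 -0.04]
0.136 [0.4968 0.034  0.1356] [-0.4 -0.2 -0.9] [-0.02 -0.02  0.03]
0.132 [0.4969 0.034  0.1318] [-0.2  0.5 -3. ] [ 0.04 -0.2  -0.01]
0.128 [0.4968 0.034  0.1276] [ 0.   0.  -2.4] [ 0.13 -0.14  0.  ]
0.124 [0.4968 0.034  0.1236] [-0.3  0.3 -3.2] [ 0.03 -0.15  0.01]
0.12 [0.4968 0.034  0.1196] [-0.1  0.6 -2.3] [ 0.06 -0.15 -0.02]
0.116 [0.4968 0.034  0.1157] [ 1.1  0.4 -2.1] [ 0.07 -0.19  0.01]
0.112 [0.4968 0.034  0.1117] [ 0.4  0.4 -2.4] [ 0.03 -0.24  0.06]
0.108 [0.4979 0.0341 0.109 ] [2.6 1.1 3.2] [ 0.26 -0.4  -0.02]
13.0167 0.2497984188405192
```

View pics/low.png

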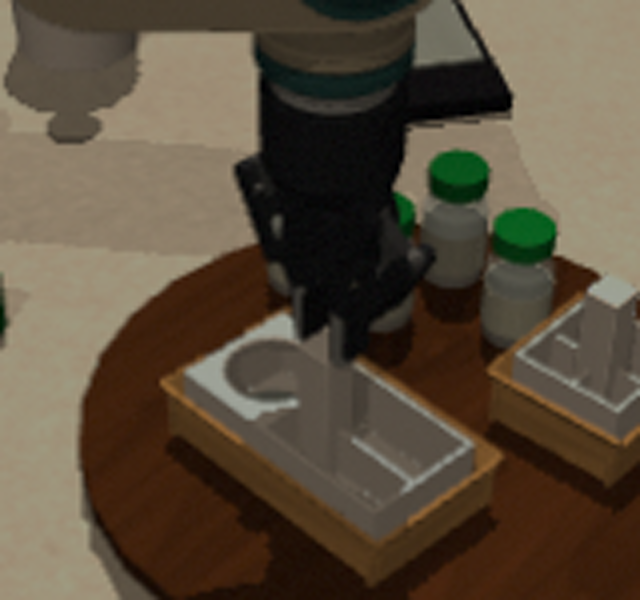

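The insert looks seated, with floor contact at TCP 0.109 (it was gripped at 0.108). Next I'll release, retreat straight up and swing the arm out of view to check.

Run:
```python
from h import *
env.gripper_to(.6);print(env.get_force())
p=env.get_position();env.movel([p[0],p[1],.15],rate=.06);env.movel([p[0],p[1],.26],rate=.15)
q=np.array(env.get_q());q[0]=1.125;env.set_joints(q)
print(env.get_clock(),env.get_position())
T=env.get_image("top");S=env.get_image("side");cv2.imwrite("pics/t4.png",T[:,:,::-1])
a=cv2.resize(T[85:245,230:370],(420,480),interpolation=cv2.INTER_CUBIC);b=cv2.resize(S[115:235,265:360],(380,480),interpolation=cv2.INTER_CUBIC)
cv2.imwrite("pics/fin.png",np.hstack([a,b])[:,:,::-1])
```

```text
[-0.71654673  0.30994203 -0.06527599]
17.125 [0.18132605 0.4632327  0.25864078]
```

View pics/fin.png

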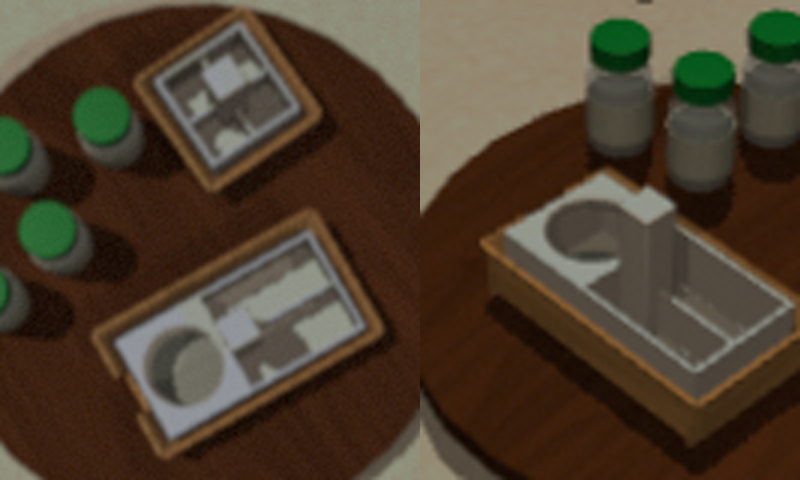

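The well is at the notch (well (185,367), notch (130,395)), the insert looks level, and the small insert is unchanged. One last numeric check of position and height.

Run:
```python
from h import *
f=lambda p:np.array(p)/3+[230,85]
g=lambda p:np.array(p)/4+[160,115]+[0,0]
D=np.array([onz("top",f(p),.08) for p in [(113,343),(165,444),(368,325),(312,229)]])
print(D.mean(0),[np.degrees(np.arctan2(*v[1::-1])) for v in (D[0]-D[3],D[1]-D[2])])
print("post",onz("top",f((238,330)),.128),"small",onz("top",f((224,77)),.128))
def tri(a,b):
    o1,r1=ray("top",a);o2,r2=ray("side",b)
    s=np.linalg.lstsq(np.c_[r1,-r2],o2-o1,rcond=None)[0];return (o1+r1*s[0]+o2+r2*s[1])/2
gs=lambda p:np.array([(p[0]-420)/4+265,p[1]/4+115])
for a,b in [((238,330),(648,204)),((113,343),(502,236)),((165,444),(697,373-0)),((312,229),(603,172)),] [:2]: print(tri(f(a),gs(b)))
# predicted side pixels of seated deck's near/right corner
for k in D: print(np.round((proj("side",k)-[265,115])*4+[420,0]))
```

```text
[0.49363899 0.03113251 0.08      ] [np.float64(120.68400810092798), np.float64(121.0922600687183)]
post [0.49311587 0.03100393 0.128     ] small [0.66825204 0.04314492 0.128     ]
[0.4955646  0.03055992 0.12817835]
[0.45954008 0.12916894 0.03178848]
[595. 172.]
[490. 229.]
[692. 377.]
[792. 307.]
```

```bash
python3 -c "
from station import env
env.job_done();print(env.get_clock())"
```

```text
the job is handed in; nothing more can be done
the job is handed in; nothing more can be done
```

I gripped the long caddy's white insert by its post, lifted it about 105 mm, turned it half a turn with the last joint, and lowered it in 4 mm steps. I released it on the floor, retreated and handed the job in, about 17 s after the start.

**Last checks**
- **Orientation:** the well is at the notched end, and the insert's heading is 120.9° against 120.4° for the caddy.
- **Centring:** the insert's deck centre measured (0.494, 0.031), against a caddy centre of (0.497, 0.034). That is about 4–5 mm apart, of which about 3 mm was already there in the first measurement.
- **Seating:** the post top triangulated to 0.128 m, which is exactly the height when fully home. Floor contact came at TCP 0.109 m, against 0.108 m when I gripped it.
- **Small insert:** it reads within 1.5 mm of where it was.

**Disagreements**
- The top and side cameras differ by a few mm, and the rays for the post missed each other by about 5 mm in the first measurement.
- My second triangulated point in the last check gave a nonsense height because I paired the wrong corners. I compared the corners projected into the side view instead, and they agreed to within about 3 pixels.
- The gripper's shut width read about 21 mm on the 24 mm post, and I did not explain that. No slip was seen.

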